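# Hold a spring clip open around a model tunnel portal

## Robot

A 6-joint arm with a two-finger parallel gripper is mounted at the origin on the work surface. World frame = base frame: x ahead of the robot, y to its left, z up, the work surface at z = 0. Lengths are in m, angles in rad, forces in N, time in s.
With the tool pointing down it reaches from about 0.375 to 0.9 m from the base axis. Payload 3.1 kg.
Tool frame: the origin (TCP) lies at the centre of the arm's flange, where the gripper is bolted on; the fingertips stand 173 mm ahead of it and the grasp point (between the pads) lies 155 mm ahead of it (tip_extent is the distance from the TCP to the fingertips, in m); z points along the fingers, y is the direction in which the jaws open and shut (so a half turn about z gives the same grasp; the last joint's range is limited). The gripper opens to 85 mm and grips with 20 to 120 N. Pads are 22 mm wide; open, the fingers measure 114 mm over their backs; the gripper's body (76 mm by 85 mm) begins 54 mm behind the grasp point. The pads swing forward as they close: fully open they stand 13 mm farther back than shut.
Start: joints at [-1.391, 0.527, 1.433, -0, 1.181, -0.178], TCP at [0.219, -0.585, 0.405] pointing down, gripper open.
Joint ranges: [-3.08, 3.08], [-0.75, 2.2], [0.22, 2.44], [-1.43, 4.57], [0, 2.65], [-2.85, 2.85]. Speed limits (rad/s): [2.79, 2.79, 3.14, 3.14, 3.14, 3.14].

## Interface

Orientations are given as a unit quaternion [x, y, z, w].
In Python, from station import sense, snapshot, sign_off, tip_extent gives the robot as it stands. The module is installed in compiled form; this text tells all that it offers.
- The arm moves only by the tool servo_tool, never from a script. Its argument "rows" is a list of rows, each a list of 3 entries, a list of its own where there are three numbers: the shift along the tool's x, y, z in mm, then the turn about the tool's z in degrees, then the opening, from -1 (shut) to 1 (fully open), so that 0 is half open. A call has 1 to 8 rows; each row is the pose to reach, as a shift and turn from the pose measured when the call began, along the tool's axes at that moment; what a row does not reach only later rows make up. A row lasts 1/10 s, in which the tool goes at most 50 mm and 8.59 degrees, less where a joint would pass 70% of its speed; a pose out of reach is approached as far as the arm can. A call with a gripper value outside its range is refused whole. The fingers move at their own pace and stop on an object; "force" is the grip in N (left out, the last holds). Time passes only in rows, so rows that repeat a pose let the fingers close. It gives the time, the measured TCP pose, the force and the opening at its end, in the units of the state.
- sense(): the state, without advancing time (a new reading comes with each control period).
- snapshot(name): name is "side" or "top"; returns a dict with "image" (420x560x3 uint8, blue, green, red), "z_map" (420x560 float32, m along the optical axis (not along the pixel's ray), 0 where there is no reading), "vertical_fov" (degrees; the focal length in pixels is half the picture's height over the tangent of half this angle, whatever the lens; pixels are square), "cx", "cy" (the principal point, pixels), "cam_to_world" (4x4, takes a point from camera to world coordinates). Camera axes: x right, y down, z forward; pixel columns grow to the right and rows downward; lengths in m; the calibration is good to about 2 mm. A picture is of the moment at which its call begins.
- sign_off(): hands the job in, once; it reports no verdict.
The state is a dict: "t": time; "q": joint angles; "qd": joint speeds; "tau": joint torques, N m; "tcp_pos": TCP position; "tool_rot": TCP orientation; "force": force on the tool from outside, world axes, zero at the start; "ft_torque": the same for the moment, N m; "finger_gap": opening from 0.0 (shut) to 1.0 (fully open).
Only numpy, scipy, OpenCV 4.12 (cv2) and the standard library are available. Lean on these libraries where they do the work, as an engineer would, in place of code of your own. Each camera call takes 0.05 s, during which the arm holds its last target. There are 200 camera calls.

## Task

Squeeze the large spring clip open, take it off its storage strip, and hold it squeezed wide open around the middle of the top edge of the tunnel portal card (the one with the arched opening), jaws pointing down, so that a backing sheet can be slipped in beside it: one jaw each side, the card's edge about halfway up inside the jaws, and the clip clear of the card. Finish like that, still holding the clip open; do not let it go. Leave the small clip, the glue bottle and the loose tank wagon where they are.

Things in the scene. Friction and masses are not known exactly. Their poses are not given: they have to be found in the camera images.
- clip: Large dark steel spring clip, 24 mm wide, about 60 g: two hinged halves, handles up, jaws down, like a clothes peg on end. Starts clamped by its spring on the rack's strip. Origin: middle of the hinge pin, at first 16 mm above the strip's top edge; x along the pin (and the strip), y across jaws and handles, z up. Jaws reach 41 mm below the origin (37 mm when fully open), handles 57 mm above.
- clip_handles (a point): Grasp point midway between the large clip's handles, 45 mm above its origin. Handles: plates 24 mm wide, 4 mm thick, splayed; over their outsides 48 mm at this height and 58 mm at the top. Pressed together along y (about 5 N at first, 9 N at the stop) they open the jaws; at the stop they are upright, parallel, 18 mm over their outsides. A harder squeeze does no harm.
- clip_left (a joint): How far each half of the large clip is swung open (rad; both halves move alike): 0 clamped on the 4 mm strip, -0.05 empty and shut, 0.2 leaves about 19 mm free between the jaws, 0.33 is the stop with about 28 mm free.
- clip_tip_left (a point): Middle of the round jaw end (radius 3 mm) of the large clip's +y half; with the joint at 0 it is 5 mm to +y of the origin and 38 mm below it, at the stop 17 mm to +y and 34 mm below.
- clip_tip_right (a point): The same on the large clip's -y half.
- rack: Storage strip: a fixed wooden foot 50 x 220 mm, 18 mm high, with an upright aluminium strip 4 mm thick, 200 mm long (along its y axis), top edge 80 mm above the table. Both clips are clamped on the strip's top edge, one at each end. Origin at the underside's centre.
- small_clip: The small spring clip of the same form, 14 mm wide, about 38 mm from hinge to handle ends, clamped on the other end of the strip; leave it alone. Origin at the middle of its hinge pin.
- portal: Tunnel portal front, stone-coloured card, fixed: an upright 4 mm sheet 150 mm wide (along its y axis) with its top edge 130 mm above the table and an arched opening 74 mm wide and 90 mm high in it, on a plywood foot 50 x 160 mm, 12 mm high. Origin at the underside's centre; x is square to the sheet, z up.
- portal_top (a point): Middle of the portal's top edge, 130 mm above the table, midway through the sheet's thickness.
- wall: Retaining wall front: the same size and colour of card on a like foot, but unbroken, with three upright ribs and no opening. Fixed; not the one wanted.
- glue: White glue bottle, 44 mm across, 110 mm high, standing loose; leave it. Origin under its centre.
- tank_wagon: Loose black model tank wagon, 125 mm long (along its y axis), 34 mm wide, 56 mm high; leave it. Origin under its centre.

How it is judged:
On the way:
1. the large clip is squeezed open by the fingers and lifted clear off the storage strip (value of joint clip_left above 0.1 rad and contact force between clip and the fingers above 2 N and contact force between clip and rack below 0.1 N and height (world z) of clip above 0.13 m), for 0.2 s.
At the end, for the whole second after the job is handed in: Fingers hold the large clip open (joint over 0.2 rad) and still, a jaw each side of the portal card, jaw ends 7 mm or more below its top edge, hinge above it, within 20 mm of the edge's middle, lined up within 0.25 rad, upright within 0.3 rad, not touching the card (under 0.3 N) (value of joint clip_left above 0.2 rad and contact force between clip and the fingers above 2 N and contact force between clip and portal below 0.3 N and ((x of clip_tip_left in the frame of portal above 0.004 m and x of clip_tip_right in the frame of portal below -0.004 m) or (x of clip_tip_left in the frame of portal below -0.004 m and x of clip_tip_right in the frame of portal above 0.004 m)) and z of each of clip_tip_left, clip_tip_right in the frame of portal below 0.123 m and z of clip in the frame of portal above 0.133 m and y of clip in the frame of portal between -0.02 and 0.02 m and angle between the x axis of clip and the y axis of portal, either way round below 0.25 rad and angle between clip's own z axis and vertical below 0.3 rad and linear speed of clip below 0.02 m/s); the arm keeps its last pose, push and grip.
It fails at once if the small clip, the glue bottle or the tank wagon was moved more than 20 mm (distance of any of small_clip, glue, tank_wagon from where it was at the start of the episode above 0.02 m).
It also fails if it takes over 35 s, if anything falls off the work surface, if the arm or the gripper's body presses on something with over 40 N, if the wrist force passes 120 N, or if a joint passes its speed limit or range.

## Working session

There is one attempt and no reset: what is moved stays moved. The work goes in short steps, Python scripts to look and compute and a tool call to move; the robot and the scene stay as the last step left them, time stands still between calls to the robot, and variables do not carry over. Pictures are saved under pics/ and viewed, about 8 in all and at most 12, crops included, and the job is handed in when it is done.

Besides the shell and the picture viewer there is one more tool, called by a JSON object that holds its "op" and its "data". servo_tool: Moves the arm, as the interface text tells. Its arguments: {"type":"object","properties":{"rows":{"type":"array"},"force":{"type":"number"}},"required":["rows"]}

```bash
mkdir -p pics; cat > h.py <<'E'
import numpy as np, cv2
from station import sense, snapshot, sign_off, tip_extent
def pts(s):
    z=s["z_map"];h,w=z.shape;f=h/2/np.tan(np.radians(s["vertical_fov"])/2)
    u,v=np.meshgrid(np.arange(w),np.arange(h))
    c=np.stack([(u-s["cx"])/f*z,(v-s["cy"])/f*z,z,np.ones_like(z)],-1)
    p=(c@np.array(s["cam_to_world"]).T)[...,:3]; p[z==0]=np.nan
    return p
E
python3 - <<'E'
from h import *
print(sense())
for n in("top","side"):
    s=snapshot(n);cv2.imwrite(f"pics/{n}0.png",s["image"]);np.save(n+"0.npy",pts(s))
    print(n,s["vertical_fov"],s["cx"],s["cy"],np.round(s["cam_to_world"],3))
E
```

```text
{'t': 0.0, 'q': array([-1.39051914e+00,  5.28431281e-01,  1.43393382e+00, -7.98536217e-07,
        1.18137971e+00, -1.78476985e-01]), 'qd': array([-1.19240643e-04,  4.38466824e-04, -3.40642651e-04, -5.65726989e-04,
       -1.37591432e-03,  5.36103466e-05]), 'tau': array([-6.64046675e-04, -4.42351663e+01, -1.78026170e+01, -1.87496339e-04,
        8.56473343e-03,  1.68179177e-07]), 'tcp_pos': array([ 0.21941813, -0.58483549,  0.40374462]), 'tool_rot': array([ 9.83954425e-01,  1.78416737e-01, -1.33779276e-06, -1.07607747e-03]), 'force': array([ 0.36972571, -0.62827996,  0.26764472]), 'ft_torque': array([ 0.01500837,  0.0359971 , -0.01802688]), 'finger_gap': 0.9987608726593608}
top 54.33279389340688 279.06357685856506 210.42451721453617 [[ 0.003 -0.993  0.116  0.443]
 [-1.    -0.002  0.008 -0.005]
 [-0.008 -0.116 -0.993  1.014]
 [ 0.     0.     0.     1.   ]]
side 56.90098794673569 278.70652904252506 211.56726572495762 [[-0.713 -0.466  0.523  0.027]
 [-0.701  0.454 -0.55   0.568]
 [ 0.019 -0.759 -0.651  0.773]
 [ 0.     0.     0.     1.   ]]
```

View pics/top0.png

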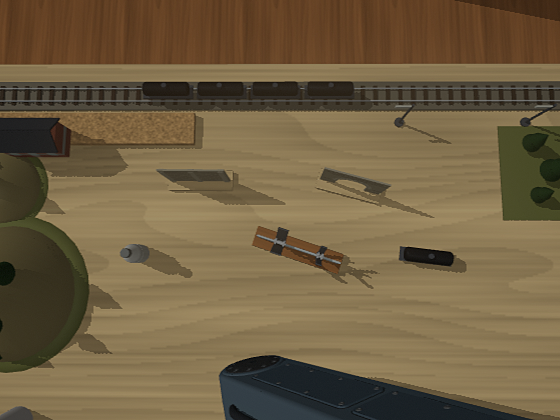

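View pics/side0.png

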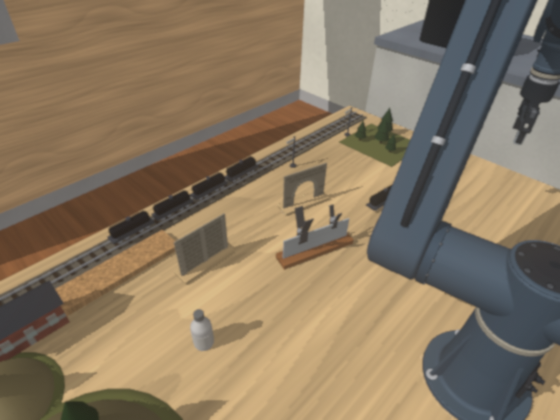

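The top view shows the rack at (297,248), with the large clip at (281,240) and the small clip at (321,256). The arched portal is at (355,182), the wall at (195,180), the glue at (135,253) and the wagon at (427,256). The side view agrees: the large clip is at (303,225) and the arch at (305,185).

```bash
python3 - <<'E'
from h import *
def fit(q,name):
    c,sz,a=cv2.minAreaRect((q[:,:2]*1000).astype(np.float32))
    b=cv2.boxPoints((c,sz,a)); m=np.median(q,0)
    _,_,V=np.linalg.svd(q[:,:2]-q[:,:2].mean(0),full_matrices=False)
    print(name,len(q),"rect",np.round(c,1),np.round(sz,1),round(a,1),"mean",np.round(q.mean(0)*1000,1),"dir",np.round(np.degrees(np.arctan2(V[0,1],V[0,0])),1))
for n,boxR,boxP in(("top",(245,350,220,280),(312,398,160,200)),("side",(265,365,195,275),(272,335,155,215))):
    p=np.load(n+"0.npy")
    def sub(b,z0,z1,f=None):
        q=p[b[2]:b[3],b[0]:b[1]].reshape(-1,3); return q[(q[:,2]>z0)&(q[:,2]<z1)]
    fit(sub(boxP,.118,.14),n+" portaltop"); fit(sub(boxR,.072,.083),n+" striptop")
    fit(sub(boxR,.010,.023),n+" foot")
    q=sub(boxR,.09,.18); 
    k=cv2.kmeans(q[:,:2].astype(np.float32),2,None,(3,50,1e-6),5,2)[1].ravel()
    for i in(0,1): fit(q[k==i],n+" clip"); print(q[k==i][:,2].max())
    for i in(0,1): 
        r=q[k==i]; r=r[r[:,2]>r[:,2].max()-.015]; fit(r,n+" cliptop")
E
```

```text
top portaltop 211 rect [ 622.1 -170. ] [149.4   5.7] 75.3 mean [ 621.6 -170.6  126.6] dir -105.0
top striptop 123 rect [466.6 -41.8] [199.   11.2] 70.1 mean [462.2 -49.1  78.4] dir -108.4
top foot 1346 rect [464.6 -42. ] [220.2  49.9] 71.6 mean [463.3 -44.6  16.6] dir 71.4
top clip 291 rect [479.1   1.3] [26.7 56.5] 71.7 mean [480.1   1.  123.9] dir 161.9
0.15506148301720935
top clip 131 rect [449.3 -88.5] [16.6 42.9] 66.9 mean [450.3 -88.4 111.3] dir 160.4
0.13268814741660662
top cliptop 85 rect [479.1   1.3] [23.3 56.5] 71.8 mean [479.9   1.  148.2] dir 162.2
top cliptop 46 rect [449.4 -88.1] [13.5 42.3] 70.5 mean [450.7 -88.6 126.5] dir 161.0
side portaltop 246 rect [ 562.4 -107.3] [127.8 248. ] 44.4 mean [ 592.6 -141.7  126.6] dir 133.0
side striptop 232 rect [463.7 -38.2] [200.2  20. ] 70.7 mean [465.3 -33.   78.1] dir 71.7
side foot 1170 rect [541.9 -85.2] [222.7 279.5] 58.6 mean [511.7 -69.7  16.5] dir 131.7
side clip 311 rect [479.3   4.8] [27.7 57.1] 70.4 mean [482.8   4.6 125.7] dir 160.1
0.15615457728880222
side clip 128 rect [449.4 -84.9] [15.5 42.4] 69.2 mean [451.1 -85.1 112.6] dir 159.6
0.1325090049760329
side cliptop 79 rect [478.9   3.6] [24.9 57.1] 70.7 mean [483.5   3.4 149. ] dir 161.8
side cliptop 49 rect [449.2 -85.6] [14.  42.4] 69.2 mean [452.3 -86.4 125.8] dir 160.2
```

{"op": "servo_tool", "data": {"rows": [[[225,-229,0],-26,1],[[225,-229,0],-26,1],[[225,-229,0],-26,1],[[450,-458,0],-51,1],[[450,-458,0],-51,1],[[450,-458,0],-51,1],[[450,-458,0],-51,1],[[450,-458,0],-51,1]]}}

```text
t: 0.9
tcp_pos: [0.382, -0.2176, 0.4046]
tool_rot: [0.811, 0.584, 0.0, -0.001]
force: [0.3, -0.8, 0.1]
finger_gap: 0.998
```

```bash
cat >> h.py <<'E'
from scipy.spatial.transform import Rotation as R
def go(x,y,z,yaw):  # target mm, yaw deg of tool y axis (mod 180)
    s=sense();r=R.from_quat(s["tool_rot"]).as_matrix()
    d=r.T@(np.array([x,y,z])-s["tcp_pos"]*1000)
    a=np.degrees(np.arctan2(r[1,1],r[0,1])); t=(yaw-a+90)%180-90
    print("t",round(s["t"],2),"shift",np.round(d,1),"turn",round(-t,2),"yaw",round(a,2),"q",np.round(s["q"],2),"F",np.round(s["force"],1),"gap",round(s["finger_gap"],3),"tilt",np.round(r[:,2],3))
E
python3 -c "
from h import *
go(479,2.5,404,161.6)"
```

```text
t 0.9 shift [239.5  22.3   1.1] turn -0.08 yaw -18.48 q [-0.77  0.28  1.88  0.    0.99 -0.45] F [ 0.3 -0.8  0.1] gap 0.998 tilt [-0.     0.002 -1.   ]
```

{"op": "servo_tool", "data": {"rows": [[[240,22,0],0,1],[[240,22,0],0,1],[[240,22,0],0,1],[[240,22,0],0,1],[[240,22,0],0,1],[[240,22,0],0,1],[[240,22,0],0,1],[[240,22,0],0,1]]}}

```text
t: 1.7
tcp_pos: [0.4785, 0.0024, 0.4048]
tool_rot: [0.812, 0.584, -0.0, -0.001]
force: [-0.0, 0.3, -0.1]
finger_gap: 1.001
```

```bash
python3 - <<'E'
from h import *
go(479,2.5,296,161.6)
s=snapshot("side");cv2.imwrite("pics/side1.png",cv2.resize(s["image"][60:340,180:460],None,fx=2,fy=2))
E
```

```text
t 1.7 shift [1.000e-01 7.000e-01 1.088e+02] turn -0.12 yaw -18.52 q [-0.23  0.33  1.79  0.    1.02  0.09] F [-0.   0.3 -0.1] gap 1.001 tilt [-0.002  0.002 -1.   ]
```

View pics/side1.png

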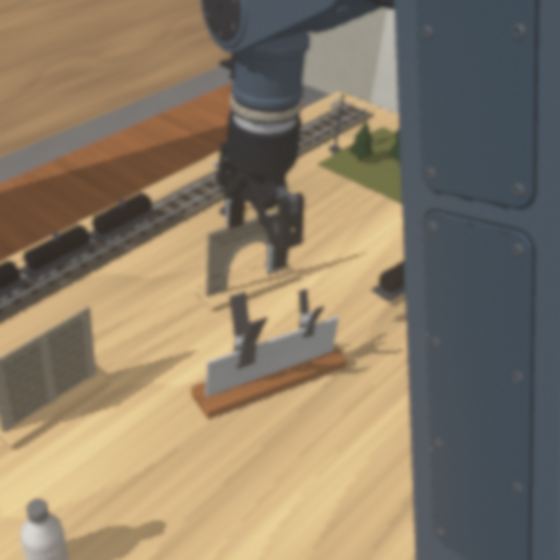

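The open fingers (262,230) stand over the large clip (245,320), aligned across it. I'll descend and squeeze.

{"op": "servo_tool", "data": {"rows": [[[0,0,40],0,1],[[0,0,80],0,1],[[0,0,109],0,1],[[0,0,109],0,1],[[0,0,109],0,1]], "force": 30}}

```text
t: 2.25
tcp_pos: [0.4784, 0.001, 0.296]
tool_rot: [0.813, 0.583, -0.0, -0.002]
force: [-0.4, 0.5, -0.1]
finger_gap: 1.0
```

```bash
python3 - <<'E'
from h import *
go(479,2.5,296,161.6)
s=snapshot("side");cv2.imwrite("pics/side2.png",cv2.resize(s["image"][140:280,240:380],None,fx=4,fy=4,interpolation=cv2.INTER_CUBIC))
E
```

```text
t 2.25 shift [ 1.6  0.1 -0. ] turn -0.31 yaw -18.71 q [-0.23  0.51  1.9   0.    0.74  0.09] F [-0.4  0.5 -0.1] gap 1.0 tilt [-0.002  0.002 -1.   ]
```

View pics/side2.png

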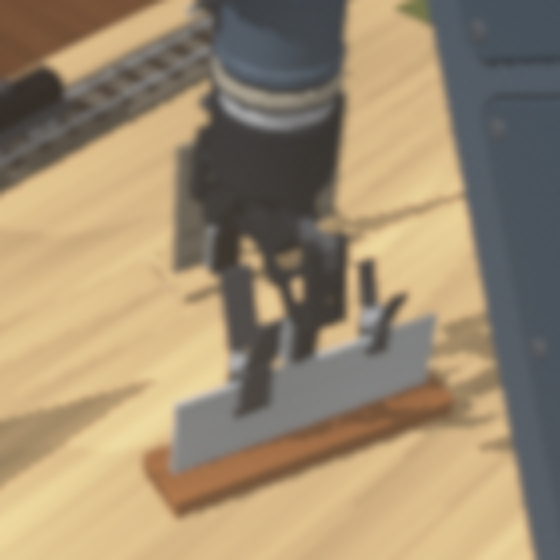

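The fingers look shifted along the strip towards the small clip: the near fingertip is at (300,355), and the clip's handles are at (240,310) and (265,345). I'll check with the depth map.

```bash
python3 - <<'E'
from h import *
e=np.array([np.cos(np.radians(71.6)),np.sin(np.radians(71.6))]);n=np.array([-e[1],e[0]])
for name,b in(("side",(285,335,180,250)),("top",(240,345,200,290))):
    s=snapshot(name);p=pts(s);q=p[b[2]:b[3],b[0]:b[1]].reshape(-1,3)*1000;q=q[q[:,2]>88]
    al=(q[:,:2]-[479,2.5])@e;ac=(q[:,:2]-[479,2.5])@n
    for z in range(90,240,8):
        m=(q[:,2]>=z)&(q[:,2]<z+8)&(al>-70)&(al<60)
        if m.any(): print(name,z,[(int(x),int(y)) for x,y in zip(al[m],ac[m])][::max(1,m.sum()//14)])
E
```

```text
side 90 [(-50, -186), (-50, -185), (-50, -185), (1, -6), (-6, 6), (14, -2), (12, 3), (1, 9), (-6, 6), (11, 2), (7, 9), (0, 6), (-4, 9), (10, 9), (3, 8)]
side 98 [(-50, -185), (-46, -184), (-46, -184), (9, -8), (3, -8), (-3, -8), (8, -9), (3, -7), (13, -5), (13, 0), (8, 0), (14, 0), (11, 5), (-2, 12), (16, 0), (12, 3), (9, 11), (3, 11), (12, 8), (8, 10)]
side 106 [(-46, -185), (-49, -185), (1, -13), (-3, -10), (12, -14), (1, -11), (-3, -10), (13, -11), (8, -9), (1, -11), (12, -13), (9, -9), (4, -6), (-1, -6), (-3, 14), (2, 15), (-4, 12), (12, 11), (7, 13), (12, 12)]
side 114 [(-47, -186), (-53, -185), (-8, -15), (-7, -13), (4, -13), (-1, -13), (-6, -12), (11, -15), (8, -11), (0, -14), (-2, -10), (-8, -9), (9, -13), (4, -12), (6, -9), (-5, 15), (10, 17), (3, 15), (12, 12), (8, 14)]
side 122 [(-4, -19), (-2, -15), (10, -18), (0, -15), (-7, -15), (5, -16), (-1, -13), (10, -13), (2, -12), (10, -13), (-4, 20), (5, 17), (-2, 18), (8, 17)]
side 130 [(-7, -20), (0, -19), (-6, -19), (7, -20), (2, -18), (-4, -19), (-9, -17), (11, -18), (5, -17), (0, -17), (-8, -16), (10, -19), (2, -17), (6, -15
[... 2663 characters left out ...]
42), (8, 42), (9, 44), (7, 44), (5, 43), (3, 42), (8, 46), (-8, 42), (-10, 42), (-12, 41), (-14, 40), (-16, 40), (-11, 44), (-13, 43), (-14, 42), (-16, 42), (-18, 41), (-9, 46), (-13, 45)]
top 202 [(10, 41), (-13, 39), (-15, 38), (-18, 39)]
top 210 [(8, 70), (0, 69)]
top 218 [(9, 54), (5, 53), (3, 52), (6, 55), (4, 55), (3, 54), (-7, 55), (-10, 53), (-12, 53), (-11, 55), (6, 69)]
top 226 [(5, 41), (-6, 39), (-6, 41), (-10, 40), (-12, 39), (-6, 47), (7, 53), (-6, 53), (-9, 54), (-7, 56), (-13, 55), (4, 68), (-1, 68), (-3, 67), (-7, 68)]
top 234 [(9, -65), (9, -61), (7, -60), (-14, -67), (-10, -61), (0, 43), (-2, 46), (-5, 49), (2, 55), (-5, 55), (9, 64), (6, 65), (6, 67), (-15, 59), (-7, 66)]
```

The depth map shows it's well centred: fingers at ±43 mm across, handles at ±27 mm, and only 2 mm off along the strip. The offset in the picture was perspective. I'll close now.

{"op": "servo_tool", "data": {"rows": [[[2,0,0],0,1],[[2,0,0],0,-1],[[2,0,0],0,-1],[[2,0,0],0,-1],[[2,0,0],0,-1],[[2,0,0],0,-1],[[2,0,0],0,-1],[[2,0,0],0,-1]], "force": 40}}

```text
t: 3.2
tcp_pos: [0.4794, 0.0036, 0.2979]
tool_rot: [0.812, 0.583, 0.001, -0.0]
force: [-0.9, 0.4, 5.3]
finger_gap: 0.179
```

{"op": "servo_tool", "data": {"rows": [[[0,0,0],0,-1],[[0,0,0],0,-1],[[0,0,0],0,-1],[[0,0,0],0,-1]]}}

```text
t: 3.6
tcp_pos: [0.4794, 0.0036, 0.2979]
tool_rot: [0.812, 0.583, 0.001, -0.0]
force: [-0.3, 0.4, 3.0]
finger_gap: 0.183
```

```bash
python3 - <<'E'
from h import *
go(479,2.5,296,161.6)
s=snapshot("side");cv2.imwrite("pics/side3.png",cv2.resize(s["image"][140:280,240:380],None,fx=4,fy=4,interpolation=cv2.INTER_CUBIC))
E
```

```text
t 3.6 shift [-1.2  0.   1.9] turn -0.22 yaw -18.62 q [-0.23  0.51  1.89  0.    0.74  0.1 ] F [-0.3  0.4  3. ] gap 0.183 tilt [ 0.001  0.001 -1.   ]
```

View pics/side3.png

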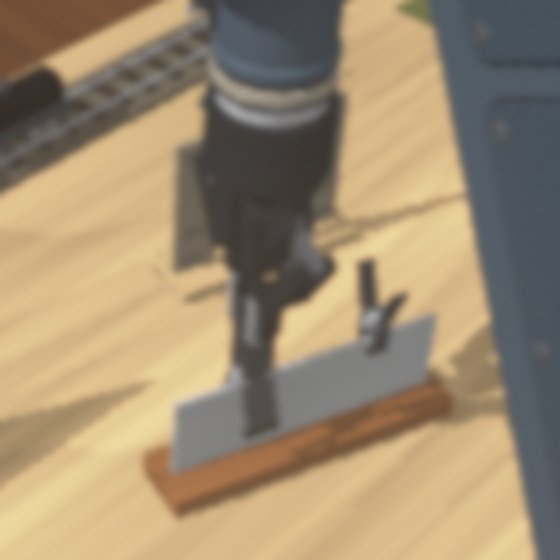

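The clip is squeezed to its stop (opening 15.6 mm), with its near jaw at (260,430). Lifting.

{"op": "servo_tool", "data": {"rows": [[[0,0,-10],0,-1],[[0,0,-25],0,-1],[[0,0,-50],0,-1],[[0,0,-80],0,-1],[[0,0,-110],0,-1],[[0,0,-110],0,-1],[[0,0,-110],0,-1],[[0,0,-110],0,-1]]}}

```text
t: 4.45
tcp_pos: [0.4786, 0.0035, 0.407]
tool_rot: [0.812, 0.583, 0.0, -0.001]
force: [0.1, -0.7, -1.3]
finger_gap: 0.182
```

```bash
python3 - <<'E'
from h import *
go(622,-170,396,165)
s=snapshot("side");cv2.imwrite("pics/side4.png",cv2.resize(s["image"][100:260,230:390],None,fx=4,fy=4,interpolation=cv2.INTER_CUBIC))
p=pts(s)[100:230,260:350].reshape(-1,3)*1000
t=sense()["tcp_pos"]*1000
e=np.array([np.cos(np.radians(71.4)),np.sin(np.radians(71.4))]);n=np.array([-e[1],e[0]])
al=(p[:,:2]-t[:2])@e;ac=(p[:,:2]-t[:2])@n
for z in range(120,290,6):
    m=(p[:,2]>=z)&(p[:,2]<z+6)&(abs(al)<40)&(abs(ac)<60)
    if m.any(): print(z,m.sum(),"al",np.round(np.percentile(al[m],[2,98]),0),"ac",np.round(np.percentile(ac[m],[2,50,98]),0))
E
```

```text
t 4.45 shift [-118.7  191.3   10.5] turn -3.62 yaw -18.62 q [-0.23  0.33  1.79  0.    1.03  0.1 ] F [ 0.1 -0.7 -1.3] gap 0.182 tilt [-0.001  0.002 -1.   ]
156 17 al [-9. 12.] ac [-19. -14.  21.]
162 31 al [-11.  11.] ac [-16.  19.  22.]
168 26 al [-10.  11.] ac [-16.  17.  21.]
174 27 al [-11.  11.] ac [-12.  17.  20.]
180 28 al [-10.  12.] ac [-12.  15.  17.]
186 26 al [-11.  13.] ac [-7. 12. 15.]
192 34 al [-11.  13.] ac [-7. 10. 12.]
198 25 al [-11.  12.] ac [-5.  8. 10.]
204 25 al [-10.  12.] ac [-6.  9. 11.]
210 23 al [-10.  12.] ac [-5.  9. 11.]
216 24 al [-10.  12.] ac [-6.  9. 11.]
222 25 al [-9. 12.] ac [-6.  8. 11.]
228 17 al [-9. 12.] ac [-5.  8. 11.]
234 18 al [-5. 12.] ac [-13.   7.  16.]
240 28 al [-4. 12.] ac [-13.  14.  22.]
246 30 al [-4. 12.] ac [-20.  14.  23.]
252 38 al [-5. 12.] ac [-10.  11.  23.]
258 38 al [-5. 12.] ac [-10.  17.  23.]
264 23 al [-1. 12.] ac [-10.  12.  24.]
270 20 al [ 3. 13.] ac [-16.  -9.  23.]
276 30 al [-3. 14.] ac [-25.  13.  38.]
282 65 al [-9. 15.] ac [-34.  13.  42.]
288 51 al [-7. 14.] ac [-41.  19.  46.]
```

View pics/side4.png

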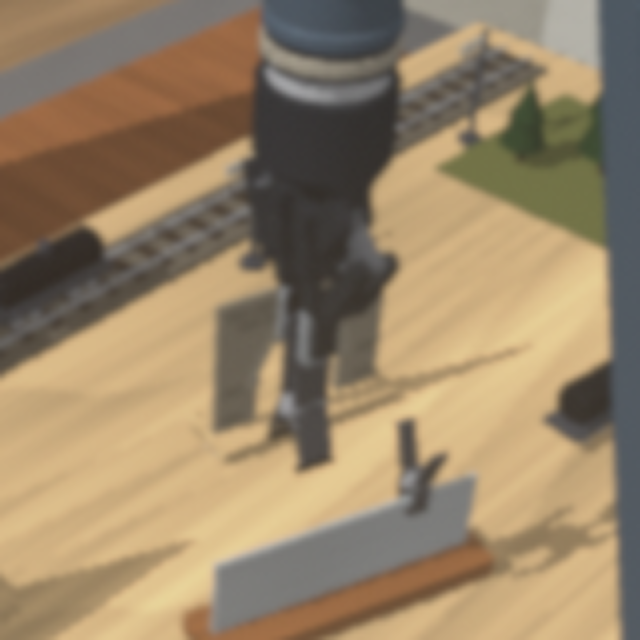

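The large clip is off the strip and open: its jaws are about 40 mm over the outsides, the lowest point is at z≈157 mm, and the waist (hinge) is at z≈195 mm. The small clip is undisturbed at (410,470). Next I'll carry it over the portal at this height.

{"op": "servo_tool", "data": {"rows": [[[-17,27,0],0,-1],[[-34,55,0],-1,-1],[[-51,82,0],-2,-1],[[-68,109,0],-3,-1],[[-85,137,0],-3.6,-1],[[-102,164,0],-3.6,-1],[[-119,190,0],-3.6,-1],[[-119,190,0],-3.6,-1]]}}

```text
t: 5.3
tcp_pos: [0.6225, -0.1733, 0.404]
tool_rot: [0.794, 0.607, -0.0, -0.001]
force: [-0.4, 0.3, -1.0]
finger_gap: 0.18
```

{"op": "servo_tool", "data": {"rows": [[[0,0,0],0,-1],[[0,0,0],0,-1]]}}

```text
t: 5.5
tcp_pos: [0.6219, -0.173, 0.4022]
tool_rot: [0.794, 0.607, -0.001, -0.002]
force: [-0.1, -0.9, -0.1]
finger_gap: 0.18
```

```bash
python3 - <<'E'
from h import *
go(622,-170,361,165)
t=sense()["tcp_pos"]*1000
e=np.array([np.cos(np.radians(75)),np.sin(np.radians(75))]);n=np.array([-e[1],e[0]])
for name in("side","top"):
    s=snapshot(name);P=pts(s)*1000
    if name=="side":cv2.imwrite("pics/side5.png",cv2.resize(s["image"][80:240,230:390],None,fx=4,fy=4,interpolation=cv2.INTER_CUBIC))
    p=P.reshape(-1,3);p=p[np.isfinite(p[:,0])]
    al=(p[:,:2]-t[:2])@e;ac=(p[:,:2]-t[:2])@n
    for z in range(100,220,6):
        m=(p[:,2]>=z)&(p[:,2]<z+6)&(abs(al)<90)&(abs(ac)<40)
        if m.any(): print(name,z,m.sum(),"al",np.round(np.percentile(al[m],[1,99]),0),"ac",np.round(np.percentile(ac[m],[2,50,98]),1))
    m=(p[:,2]>100)&(p[:,2]<134)&(abs(al)<90)&(abs(ac)<25)
    if m.sum()>20:
        k=np.polyfit(al[m],ac[m],1); print(name,"card line ac=",k,"zmax",p[m,2].max(),"al",al[m].min(),al[m].max())
E
```

```text
t 5.5 shift [ 2.9 -0.5 41.2] turn -0.19 yaw -15.19 q [-0.44  0.56  1.38  0.    1.21 -0.18] F [-0.1 -0.9 -0.1] gap 0.18 tilt [-0.005  0.003 -1.   ]
side 100 56 al [-67.  79.] ac [0.2 2.3 4.7]
side 106 79 al [-64.  80.] ac [-1.1  2.3  5.5]
side 112 71 al [-71.  80.] ac [-1.4  1.9  5. ]
side 118 69 al [-67.  78.] ac [-0.8  2.2  4.5]
side 124 83 al [-68.  79.] ac [-3.2  1.8  5.3]
side 130 36 al [-48.  78.] ac [-1.7  2.   4.5]
side 148 2 al [-9.  3.] ac [-15.  -14.3 -13.7]
side 154 28 al [-11.  12.] ac [-18.   19.5  22.9]
side 160 22 al [-11.  11.] ac [-16.9  18.7  22.8]
side 166 26 al [-9. 12.] ac [-13.3  17.4  22.4]
side 172 13 al [-12.  11.] ac [-12.5  16.   18.6]
side 178 21 al [-12.  11.] ac [-9.3 14.  18.8]
side 184 20 al [-11.  15.] ac [-4.7 11.4 15.3]
side 190 24 al [-10.  15.] ac [-4.4  8.5 14.2]
side 196 17 al [-8. 12.] ac [-5.1  9.9 11.8]
side 202 24 al [-11.  12.] ac [-5.7  9.6 13.2]
side 208 18 al [-11.  12.] ac [-6.1  8.6 11.2]
side 214 20 al [-10.  12.] ac [-5.5  9.  12.8]
side card line ac= [-0.00202602  1.98054152] zmax 133.3656068211937 al -71.2237174514373 80.14180646892585
top 100 12 al [40. 76.] ac [1.3 2.2 3. ]
top 106 12 al [42. 77.] ac [1.5 2.2 3.4]
top 112 12 al [41. 78.] ac [0.9 2.4 3.2]
top 118 10 al [42. 71.] ac [1.8 2.1 3.2]
top 124 34 al [41. 77.] ac [-2.2  0.9  2.7]
top 130 8 al [42. 71.] ac [-0.9 -0.3  2.4]
top card line ac= [-0.01534741  2.30290635] zmax 131.19684270333187 al 39.25577921423544 78.09717767216068
```

View pics/side5.png

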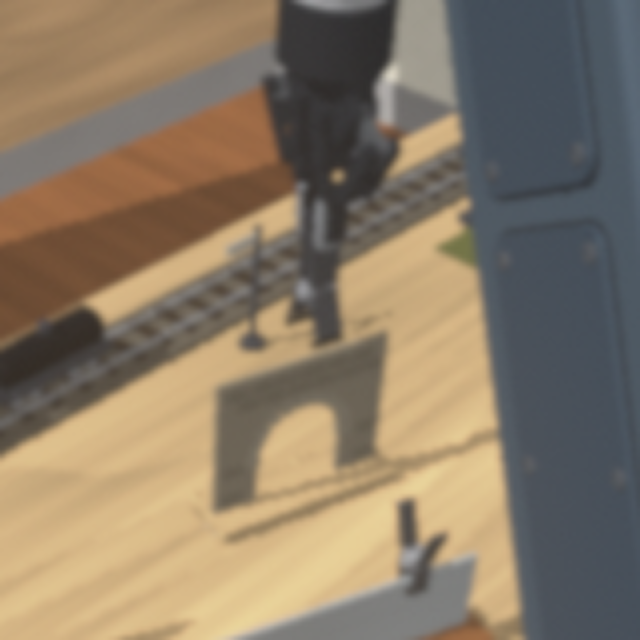

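The clip is centred over the portal: the card's midplane is at about 0 mm across and the jaws run from about −20 to +21 mm. It needs 3 mm along the card and 41 mm down.

{"op": "servo_tool", "data": {"rows": [[[3,0,5],0,-1],[[3,-0.5,12],0,-1],[[3,-0.5,20],0,-1],[[3,-0.5,28],0,-1],[[3,-0.5,35],0,-1],[[3,-0.5,41],0,-1],[[3,-0.5,41],0,-1],[[3,-0.5,41],0,-1]]}}

```text
t: 6.4
tcp_pos: [0.6222, -0.1695, 0.3621]
tool_rot: [0.794, 0.608, -0.001, -0.002]
force: [0.4, -0.7, -1.7]
finger_gap: 0.186
```

{"op": "servo_tool", "data": {"rows": [[[0,0,0],0,-1],[[0,0,0],0,-1],[[0,0,0],0,-1]]}}

```text
t: 6.7
tcp_pos: [0.6222, -0.1695, 0.3625]
tool_rot: [0.794, 0.608, -0.001, -0.002]
force: [-0.4, -0.3, -1.1]
finger_gap: 0.183
```

```bash
python3 - <<'E'
from h import *
go(622,-170,361,165)
t=np.array([622,-170])
e=np.array([np.cos(np.radians(75)),np.sin(np.radians(75))]);n=np.array([-e[1],e[0]])
s=snapshot("side");P=pts(s)*1000
cv2.imwrite("pics/side6.png",cv2.resize(s["image"][100:230,250:380],None,fx=4.5,fy=4.5,interpolation=cv2.INTER_CUBIC))
p=P.reshape(-1,3);p=p[np.isfinite(p[:,0])]
al=(p[:,:2]-t)@e;ac=(p[:,:2]-t)@n
for z in range(96,190,5):
    m=(p[:,2]>=z)&(p[:,2]<z+5)&(abs(al)<90)&(abs(ac)<40)
    for nm,mm in(("card",m&(abs(ac)<7)&(abs(al)>18)),("near",m&(ac>8)),("far/mid",m&(ac<8)&(abs(al)<18))):
        if mm.any() : print(z,nm,mm.sum(),"al",np.round([al[mm].min(),al[mm].max()],0),"ac",np.round(np.percentile(ac[mm],[3,50,97]),1))
E
```

```text
t 6.7 shift [-0.5 -0.1  1.5] turn -0.16 yaw -15.16 q [-0.44  0.6   1.42  0.    1.12 -0.17] F [-0.4 -0.3 -1.1] gap 0.183 tilt [-0.003  0.002 -1.   ]
96 card 45 al [-71.  75.] ac [-1.5  1.5  3.1]
96 far/mid 13 al [-18.  17.] ac [-0.7  2.2  3.9]
101 card 38 al [-61.  80.] ac [-1.5  1.1  3.6]
101 far/mid 5 al [ 2. 17.] ac [-0.   2.   2.9]
106 card 41 al [-68.  77.] ac [-1.5  2.   4.1]
106 far/mid 7 al [ 4. 16.] ac [-0.9  1.8  2.8]
111 card 45 al [-73.  77.] ac [-1.7  1.7  3.4]
111 near 4 al [-1. 12.] ac [18.9 20.  21.7]
111 far/mid 6 al [ 4. 17.] ac [-1.5 -0.   2.3]
116 card 44 al [-70.  78.] ac [-1.6  1.3  4. ]
116 near 13 al [-11.  12.] ac [17.9 20.7 23.2]
116 far/mid 6 al [ 3. 15.] ac [-13.6   1.5   2.8]
121 card 41 al [-71.  77.] ac [-0.8  1.5  4. ]
121 near 10 al [-9. 13.] ac [17.4 20.1 23. ]
121 far/mid 10 al [-2. 16.] ac [-14.4   1.    3.4]
126 card 62 al [-71.  77.] ac [-3.4  0.9  4.7]
126 near 14 al [-11.  13.] ac [15.  18.6 21.8]
126 far/mid 12 al [-1. 15.] ac [-15.2  -6.6   2.5]
131 card 12 al [-47.  71.] ac [-1.1  1.8  3.6]
131 near 14 al [-9. 13.] ac [14.3 16.8 19.5]
131 far
[... 362 characters left out ...]
10.6]
151 far/mid 10 al [-3. 14.] ac [-7.5  2.6  7.6]
156 near 9 al [-9. 12.] ac [ 8.6 11.2 11.9]
156 far/mid 8 al [-3. 13.] ac [-7.3 -2.   7.4]
161 near 9 al [-8. 13.] ac [ 8.5  9.7 12.1]
161 far/mid 5 al [ 1. 10.] ac [-6.9 -4.3  5.5]
166 near 9 al [-12.  11.] ac [ 8.2 10.4 12.2]
166 far/mid 3 al [ 8. 12.] ac [-4.2 -3.5  6.8]
171 near 10 al [-11.  14.] ac [ 8.4  9.5 11.3]
171 far/mid 6 al [-9. 12.] ac [-5.2  1.4  7.5]
176 near 9 al [-11.  11.] ac [ 8.2  9.6 10.4]
176 far/mid 5 al [ 4. 12.] ac [-5.  -4.   5.2]
181 near 10 al [-10.  11.] ac [ 8.2  9.9 11.3]
181 far/mid 7 al [ 4. 12.] ac [-6.8 -4.4  4.5]
186 near 3 al [-4. 10.] ac [ 8.3 11.3 12.4]
186 far/mid 4 al [ 6. 10.] ac [-7.  -3.4  7. ]
```

View pics/side6.png

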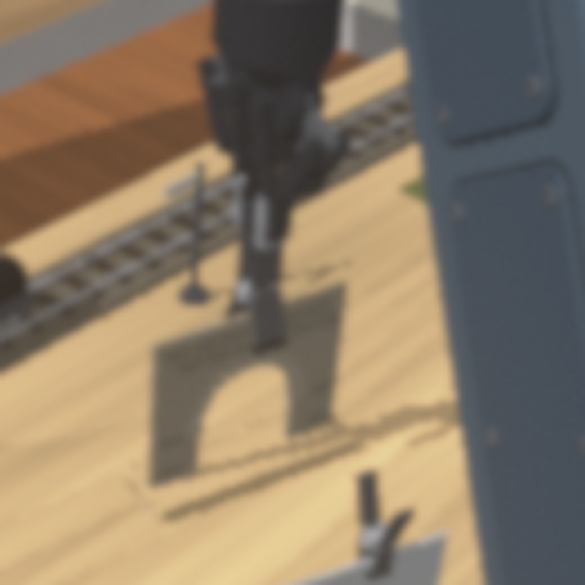

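The jaws straddle the card. The near jaw's end at (267,348) is below the card's top edge, and the far jaw is behind the card. Jaw ends are at z≈112–115 mm, the hinge is at about 149 mm, both inner faces are about 12 mm from the card, and there's no contact force. Handing in.

```bash
python3 -c "
from h import *
print(np.abs(sense()['qd']).max()); print(sign_off())"
```

```text
0.0024709000812155528
the job is handed in; nothing more can be done
None
```

The large clip is off its strip and the gripper is holding it squeezed wide open over the middle of the tunnel portal's top edge, jaws down. I handed it in at about 6.8 s of the 35 s.

The last checks, from the side camera's depth readings and the robot's own state:

| Check | Reading |
|---|---|
| Jaw ends | z ≈ 112–115 mm, about 15 mm below the card's top edge |
| Hinge | z ≈ 149 mm, above the edge |
| Gap between each jaw and the card | about 12 mm |
| Offset from the edge's middle | about 3 mm along the card |
| Alignment with the card | within about 1° |
| Outside force on the tool | about 1 N, with no sign of contact with the card |
| Grip | steady at 0.18 opening with 40 N set, so the clip is at its stop |
| Movement | the arm was still |

**Not measured directly:** the clip joint angle and the clip-to-card contact force; I inferred both from the depth readings and the tool force.

**Disagreements:** the depth readings put the card's top up to 3 mm above its stated 130 mm, within the margins. A mid-task picture made the fingers look off-centre over the clip. The depth map showed only 2 mm, which I corrected before squeezing.

**Left alone:** the last pictures show the small clip still on its strip. I did not measure the glue bottle or tank wagon again, but the arm never went near either one at their height.

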